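Sanding block back into the packed rack

TASK

Pick up the sanding block with the red top from the bench and put it back in the rack, in the gap between the blue-topped and the green-topped block. The gap is a little too narrow, so push the red block down gently with the gripper, letting its tapered foot nudge the neighbours apart, until it stands fully home on the rack's board; then let go. Do not topple its neighbours: all three should finish standing upright, in line with the row.

Things in the scene. Friction and masses are not known exactly. Their poses are not given: they have to be found in the camera images.
- red_block: Red-topped cork block (0.2 kg) standing loose on the bench, yaw within 30 degrees; 54 mm wide (x), 30 thick (y), 95 tall (z up); origin at centre of underside. Grip across the 54 mm width, near the top. Foot tapers in thickness: 20 mm at the underside, 30 from 18 mm up; top 8 mm bevelled to 22. Red from 51 mm up. Lookalikes with yellow and white tops stand near it.
- blue_block: Blue-topped loose block standing in the rack at one side of the gap (either side). Shape, size and axes as the red block: 54 (x) x 30 (y) x 95 mm (z), origin at centre of underside; its thickness lies along the row (rack y).
- green_block: Green-topped loose block at the other side of the gap; shape, size and axes as the red block. Blue and green stand 20 to 24 mm apart. Beyond each is one more loose block (grey, black) and, to the rack's end, about 10 mm of slack per side in all, so the row can spread.
- rack: Fixed wooden rack: flat board 100 mm (x) by 185 mm (y, along the row), its top 12 mm above the origin (centre of underside, on the bench); open front and back; a cheek at each end up to 82 mm above the bench, 161 mm clear between them. Blocks stand on the board, width along rack x, centred within 3 mm.

How it is judged:
By the outcome, as a careful person would: the job done as asked, in the order asked, and still so for the second after the job is handed in, with the robot touching nothing.
It also fails if it takes over 42 s, if anything falls off the work surface, if the arm or the gripper's body presses on something with over 40 N, if the wrist force passes 120 N, or if a joint passes its speed limit or range.

ROBOT

A 6-joint arm with a two-finger parallel gripper is mounted at the origin on the work surface. World frame = base frame: x ahead of the robot, y to its left, z up, the work surface at z = 0. Lengths are in m, angles in rad, forces in N, time in s.
With the tool pointing down it reaches from about 0.3 to 0.875 m from the base axis. Payload 6.4 kg.
Tool frame: the origin (TCP) lies on the centre line of the jaws, within the pads' length; the fingertips stand 14 mm ahead of it and the grasp point (between the pads) lies 5 mm behind it; z points along the fingers, y is the direction in which the jaws open and shut (so a half turn about z gives the same grasp; the last joint's range is limited). The gripper opens to 85 mm and grips with 20 to 120 N. Pads are 22 mm wide; open, the fingers measure 114 mm over their backs; the gripper's body (76 mm by 85 mm) begins 54 mm behind the grasp point. The pads swing forward as they close: fully open they stand 13 mm farther back than shut.
Start: joints at [1.071, 0.181, 1.607, -0, 1.354, -0.206], TCP at [0.167, 0.55, 0.245] pointing down, gripper open.
Joint ranges: [-2.99, 2.99], [-0.89, 2.07], [0.3, 2.58], [-1.14, 4.28], [0, 2.63], [-3.12, 3.12]. Speed limits (rad/s): [2.57, 2.57, 3.01, 3.14, 3.14, 3.14].

INTERFACE

Orientations are given as a unit quaternion [w, x, y, z].
In Python, from bench import * gives the robot as it stands.
- The arm moves only by the tool servo_tool, never from a script. Its argument "plan" is a list that holds one entry, the list of rows, each a list of 5 numbers: the shift along the world's x, y, z in m, then the turn about the world's z in rad, then the gripper command: -1 is shut, 1 is fully open, values between are in proportion. In form: [[[tx, ty, tz, roll, claw], ...]]. A call has 1 to 8 rows; each row shifts and turns the commanded pose from where the row before left it; what a row does not reach is not made up. A row lasts 1/10 s, in which the tool goes at most 50 mm and 8.59 degrees, less where a joint would pass 70% of its speed; a pose out of reach is approached as far as the arm can. A call with a gripper value outside its range is refused whole. The fingers move at their own pace and stop on an object; the grip force is fixed at half the most. Time passes only in rows, so rows that do not move let the fingers close. It gives the time, the measured TCP pose, the force and the opening at its end, in the units of the state.
- get_obs(): the state, without advancing time (a new reading comes with each control period).
- camera(name): name is "scene" or "top"; returns a dict with "img" (400x640x3 uint8, blue, green, red), "camera_matrix" (3x3 intrinsics, pixels), "rvec" (rotation vector, rad) and "tvec" (3), from world to camera coordinates, as OpenCV has them. Camera axes: x right, y down, z forward; pixel columns grow to the right and rows downward; lengths in m; the calibration is good to about 2 mm. A picture is of the moment at which its call begins. There is no depth.
- hand_in(): hands the job in, once; it reports no verdict.
Trained networks look in a picture, given as the dict that the camera call returned (one of the last four; its "shot" number tells which), for a name from the list of things; names that differ only in an ending like _2 or _b are one class to them, and where a whole thing is asked for, a point or a joint stands for the part that bears it (a point fixed in the world has none). Each returns a list of dicts, best first, with "conf" (0 to 1); they miss things now and then, are a little off and sometimes report something else, mostly with a low value. They report only what shows in the picture. A call takes as long as a camera call.
- trace(picture, thing): "mask" (400x640 bool, what is visible of it) and "rect" ([left, top, right, bottom] as shares, 0 to 1, of the picture: columns of its width, rows of its height, round what is visible of it).
- pinpoint(picture, thing): "centre" ([row, column] as shares, 0 to 1, of the picture: columns of its width, rows of its height: a listed point, or the origin of a listed thing).
The state is a dict: "time_s": time; "q": joint angles; "dq": joint speeds; "joint_efforts": joint torques, N m; "eef_pos": TCP position; "eef_rot": TCP orientation; "wrist_force": force on the tool from outside, world axes, zero at the start; "torque": the same for the moment, N m; "opening": opening from 0.0 (shut) to 1.0 (fully open).
Only numpy, scipy, OpenCV 4.12 (cv2) and the standard library are available. Lean on these libraries where they do the work, as an engineer would, in place of code of your own. Each camera call takes 0.05 s, during which the arm holds its last target.

## Working session

There is one attempt and no reset: what is moved stays moved. The work goes in short steps, Python scripts to look and compute and a tool call to move; the robot and the scene stay as the last step left them, time stands still between calls to the robot, and variables do not carry over. Pictures are saved under pics/ and viewed, and the job is handed in when it is done.

Besides the shell and the picture viewer there is one more tool, called after "Request:" in YAML: its name, and indented under it one key for each argument. servo_tool: Moves the arm, as the interface text tells. Its arguments: {"type":"object","properties":{"plan":{"type":"array"}},"required":["plan"]}

```bash
mkdir -p pics
python3 - <<'E'
from bench import *
import cv2,pickle
o=get_obs(); print(o)
for n in ["scene","top"]:
    c=camera(n); cv2.imwrite(f"pics/{n}0.png",c["img"])
    print(n,c["camera_matrix"],c["rvec"],c["tvec"])
    d={}
    for t in ["red_block","blue_block","green_block","rack"]:
        tr=trace(c,t); pp=pinpoint(c,t)
        print(t,[(x["conf"],[round(v,3) for v in x["rect"]]) for x in tr],[(x["conf"],x["centre"]) for x in pp])
        d[t]=(tr,pp)
    pickle.dump((c,d),open(f"{n}0.pkl","wb"))
E
```

```text
{'time_s': 0.0, 'q': array([ 1.07071706e+00,  1.81542955e-01,  1.60802722e+00,  1.07585951e-05,
        1.35380903e+00, -2.06310455e-01]), 'dq': array([-0.00101138,  0.00057598, -0.00096797, -0.00037619,  0.00038133,
        0.00049383]), 'joint_efforts': array([ 3.34636707e-05, -4.44863176e+01, -3.51335013e+01, -1.30526014e-04,
        8.98787373e-03,  1.54051799e-05]), 'eef_pos': array([0.16621921, 0.54988669, 0.24437378]), 'eef_rot': array([-3.13909665e-04,  1.46357892e-01,  9.89231302e-01, -8.36319711e-04]), 'wrist_force': array([0.39744597, 0.32866805, 0.8647577 ]), 'torque': array([ 0.00188713, -0.00393926, -0.01332914]), 'opening': 1.0020611180838535}
scene [[451.08166609   0.         317.11857002]
 [  0.         451.08166609 195.03200473]
 [  0.           0.           1.        ]] [ 1.43027754  2.31530493 -0.737069  ] [ 0.27520205 -0.397369    1.17810769]
red_block [(0.95, [0.23, 0.237, 0.287, 0.373])] [(0.56, [0.3395, 0.2684])]
blue_block [(0.74, [0.657, 0.531, 0.709, 0.67])] [(0.78, [0.632, 0.6752])]
green_block [(0.83, [0.614, 0.507, 0.668, 0.646])] []
rack [(0.89, [0.564, 0.475, 0.763, 0.74])] [(0.68, [0.6258, 0.6522]), (0.42, [0.3422, 0.2639])]
top [[498.72403226   0.         320.12759327]
 [  0.         498.72403226 199.14921141]
 [  0.           0.           1.        ]] [ 2.14925849 -2.15513794  0.07145658] [-0.01008396  0.5584844   0.75976971]
red_block [(0.68, [0.849, 0.413, 0.926, 0.537])] [(0.74, [0.4913, 0.8617])]
blue_block [(0.65, [0.244, 0.387, 0.298, 0.502])] []
green_block [(0.85, [0.295, 0.38, 0.347, 0.495])] [(0.55, [0.4502, 0.3317])]
rack [(0.84, [0.193, 0.363, 0.402, 0.543])] []
```

View pics/scene0.png

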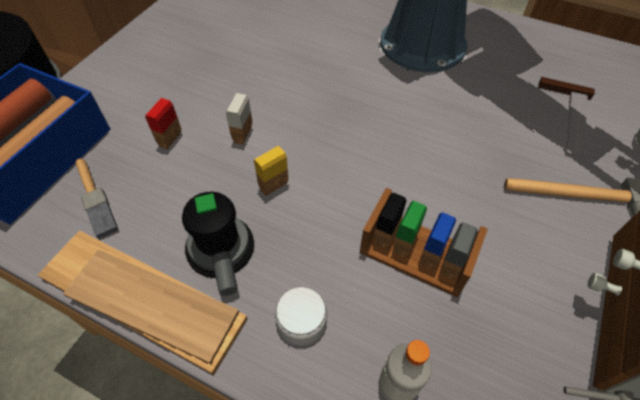

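View pics/top0.png

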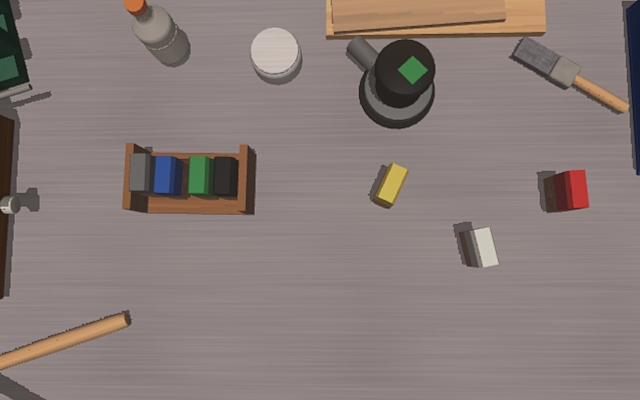

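The red block is at about (163,122) in scene and (572,190) in top. The rack is at about (190,180) in top, with the order grey, blue, gap, green, black from left to right. Next I fit the poses by silhouette.

```bash
cat > h.py <<'E'
import numpy as np,cv2,pickle
from scipy.optimize import minimize
def blk(z0=0,lo=0,hi=.095):
    P=[]
    prof=[(0,.010),(.018,.015),(.087,.015),(.095,.011)]
    zs=sorted({lo,hi}|{z for z,_ in prof if lo<z<hi})
    for z in zs:
        h=np.interp(z,[a for a,_ in prof],[b for _,b in prof])
        for sx in(-.027,.027):
            for sy in(-h,h): P.append([sx,sy,z+z0])
    return np.array(P)
def tf(P,x,y,a):
    c,s=np.cos(a),np.sin(a); return P@np.array([[c,s,0],[-s,c,0],[0,0,1]])+[x,y,0]
def proj(c,P): return cv2.projectPoints(np.asarray(P,float),c["rvec"],c["tvec"],c["camera_matrix"],None)[0][:,0]
def sil(c,P):
    S=4
    h=cv2.convexHull(((proj(c,P)+.5)*S).astype(np.float32))
    m=np.zeros((400*S,640*S),np.uint8); cv2.fillConvexPoly(m,np.round(h*16).astype(np.int32),255,shift=4)
    return cv2.resize(m,(640,400),interpolation=cv2.INTER_AREA)/255.
def back(c,uv,z):
    R=cv2.Rodrigues(np.array(c["rvec"],float))[0];t=np.array(c["tvec"],float).ravel()
    d=R.T@np.linalg.inv(c["camera_matrix"])@[uv[0],uv[1],1]; o=-R.T@t
    return o+d*(z-o[2])/d[2]
def fit(pairs,P,x0):
    def f(p):
        e=0
        for c,m in pairs:
            s=sil(c,tf(P,*p)); e+=np.abs(s-m).sum()/m.sum()
        return e
    best=None
    for da in(-.2,0,.2):
        q=np.array(x0)+[0,0,da]
        r=minimize(f,q,method="Nelder-Mead",options=dict(initial_simplex=[q,q+[.01,0,0],q+[0,.01,0],q+[0,0,.15]],xatol=1e-4,fatol=1e-4))
        if best is None or r.fun<best.fun: best=r
    return best
E
python3 - <<'E'
from h import *
cs,ds=pickle.load(open("scene0.pkl","rb")); ct,dt=pickle.load(open("top0.pkl","rb"))
for n,c in(("scene",cs),("top",ct)):
    R=cv2.Rodrigues(c["rvec"])[0]; print(n,"cam at",-R.T@c["tvec"])
ms=ds["red_block"][0][0]["mask"]; mt=dt["red_block"][0][0]["mask"]
g=back(ct,(572,190),.09); print("guess",g)
for k in([(cs,ms),(ct,mt)],[(cs,ms)],[(ct,mt)]):
    r=fit([(a,b.astype(float)) for a,b in k],blk(),[g[0],g[1],0]); print(r.x,np.degrees(r.x[2]),r.fun)
for n,(c,d) in(("s",(cs,ds)),("t",(ct,dt))):
    im=c["img"].copy()
    x0,y0,x1,y1=(350,180,500,300) if n=="s" else (110,130,270,225)
    cv2.imwrite(f"pics/rack_{n}.png",cv2.resize(im[y0:y1,x0:x1],None,fx=5,fy=5,interpolation=cv2.INTER_CUBIC))
E
```

```text
scene cam at [1.02338811 0.20266619 0.73019122]
top cam at [ 0.47833102 -0.03940957  0.8117283 ]
guess [ 0.56367172 -0.37482547  0.09      ]
[ 0.56612143 -0.38276225  0.06091645] 3.4902552838318157 0.15157718611724857
[ 0.56995415 -0.37915545  0.01295371] 0.7421927143245014 0.043529103222721036
[ 0.56520134 -0.38291035  0.06598617] 3.780729287337972 0.03977020406724703
```

View pics/rack_s.png

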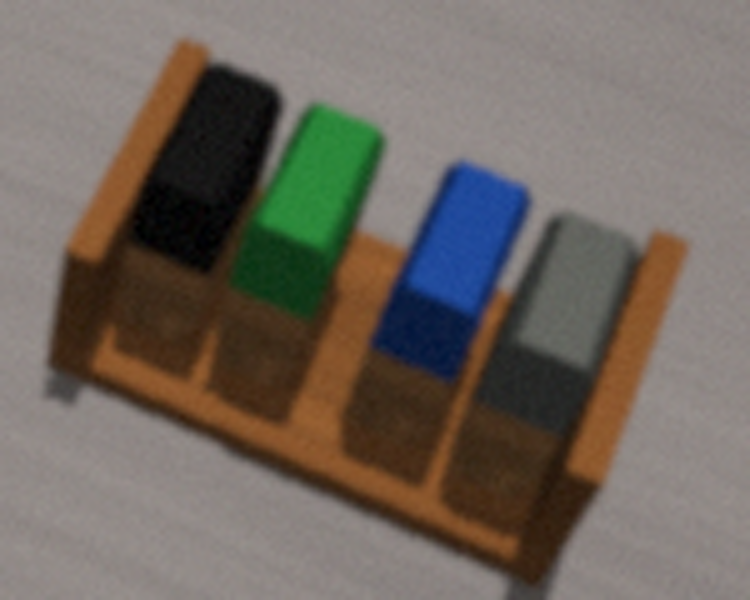

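View pics/rack_t.png

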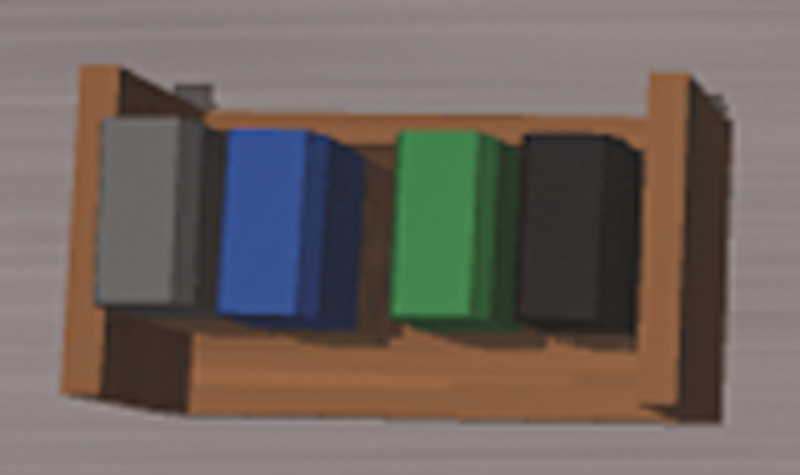

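Run:
```python
from h import *
cs,ds=pickle.load(open("scene0.pkl","rb")); ct,dt=pickle.load(open("top0.pkl","rb"))
def draw(c,ps,box,f):
    x0,y0,x1,y1=box
    im=cv2.resize(c["img"][y0:y1,x0:x1],None,fx=f,fy=f,interpolation=cv2.INTER_CUBIC)
    for p,col in ps:
        P=blk(); n=4
        uv=proj(c,tf(P,*p)); uv=((uv+.5-[x0,y0])*f).astype(int)
        for k in range(4):
            q=uv[4*k:4*k+4][[0,1,3,2]]; cv2.polylines(im,[q],True,col,1)
    return im
A=((.5661,-.3828,.061),(255,255,0)); 
im1=draw(cs,[A],(130,80,200,160),6); im2=draw(ct,[A],(520,150,610,230),6)
h=max(im1.shape[0],im2.shape[0]); o=np.zeros((h,im1.shape[1]+im2.shape[1],3),np.uint8)
o[:im1.shape[0],:im1.shape[1]]=im1;o[:im2.shape[0],im1.shape[1]:]=im2
o=cv2.resize(o,None,fx=.8,fy=.8)
cv2.imwrite("pics/red_fit.png",o)
```

```text
(no output)
```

View pics/red_fit.png

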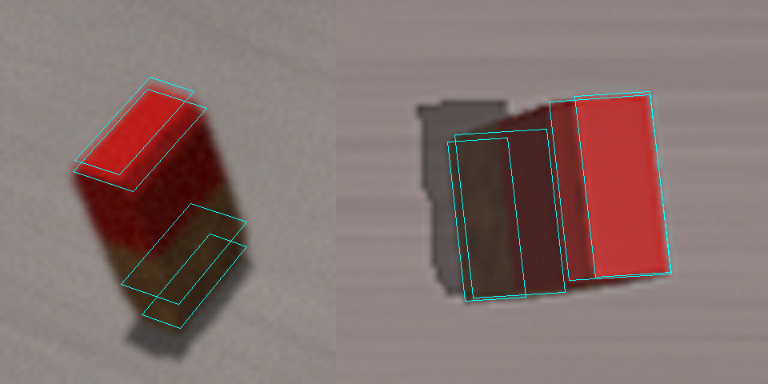

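Overlay: the top view fits at about (572,190), and the scene view sits about 2 px off. Now I fit the rack's coloured tops by colour mask.

```bash
cat > rackfit.py <<'E'
from h import *
def cmask(c,col,box):
    hsv=cv2.cvtColor(cv2.GaussianBlur(c["img"],(3,3),0),cv2.COLOR_BGR2HSV); H,S,V=cv2.split(hsv)
    lo,hi={"green":(45,85),"blue":(105,128),"red":(-1,-1)}[col]
    m=((H>=lo)&(H<=hi)) if lo>=0 else ((H<6)|(H>174))
    m&=(S>110)&(V>25)
    b=np.zeros_like(m); x0,y0,x1,y1=box; b[y0:y1,x0:x1]=1; m&=b
    n,l,st,_=cv2.connectedComponentsWithStats(m.astype(np.uint8)); k=1+np.argmax(st[1:,4]); return (l==k)
E
python3 - <<'E'
from rackfit import *
cs,ds=pickle.load(open("scene0.pkl","rb")); ct,dt=pickle.load(open("top0.pkl","rb"))
bs,bt=(350,180,500,300),(110,130,270,225)
for col in("green","blue"):
    ms,mt=cmask(cs,col,bs),cmask(ct,col,bt)
    u=np.argwhere(mt).mean(0)[::-1]; g=back(ct,u,.09)
    P=blk(.012,.051,.095)
    for n,k in(("both",[(cs,ms),(ct,mt)]),("s",[(cs,ms)]),("t",[(ct,mt)])):
        r=fit([(a,b.astype(float)) for a,b in k],P,[g[0],g[1],0]); print(col,n,r.x.round(4),np.degrees(r.x[2]).round(2),round(r.fun,3))
ms,mt=cmask(cs,"red",(130,80,200,160)),cmask(ct,"red",(520,150,610,230))
for n,k in(("both",[(cs,ms),(ct,mt)]),("s",[(cs,ms)]),("t",[(ct,mt)])):
    r=fit([(a,b.astype(float)) for a,b in k],blk(0,.051,.095),[.566,-.383,0]); print("red",n,r.x.round(4),np.degrees(r.x[2]).round(2),round(r.fun,3))
# rack corners in top zoom -> cheek tops z=.082
Z=lambda u,v:(110+u/5-.5,130+v/5-.5)
for nm,p,z in[("Lcheek TL",(80,66),.082),("Lcheek TR",(120,66),.082),("L BL",(62,393),.082),("L BR",(102,393),.082),("R TL",(650,73),.082),("R TR",(688,73),.082),("R BR",(678,403),.082),("R BL",(640,403),.082),("board BL",(190,413),.012),("board BR",(722,422),.0)]:
    print(nm,back(ct,Z(*p),z)[:2].round(4))
E
```

```text
green both [0.5906 0.1643 0.0209] 1.2 0.937
green s [0.5913 0.1642 0.0258] 1.48 0.114
green t [ 0.5906  0.1698 -0.3851] -22.06 0.782
blue both [ 0.5905  0.2152 -0.0499] -2.86 0.605
blue s [ 0.5913  0.2143 -0.0174] -1.0 0.156
blue t [ 0.5897  0.2192 -0.241 ] -13.81 0.422
red both [ 0.5665 -0.382   0.0731] 4.19 0.143
red s [ 0.569  -0.3813  0.089 ] 5.1 0.058
red t [ 0.5658 -0.3821  0.0665] 3.81 0.045
Lcheek TL [0.64   0.2805]
Lcheek TR [0.6399 0.2683]
L BL [0.5409 0.2821]
L BR [0.5409 0.27  ]
R TL [0.6364 0.1072]
R TR [0.6363 0.0958]
R BR [0.5372 0.0973]
R BL [0.5373 0.1086]
board BL [0.5402 0.2703]
board BR [0.5375 0.0981]
```

Run:
```python
from rackfit import *
ct,dt=pickle.load(open("top0.pkl","rb"))
Z=lambda u,v:(110+u/5-.5,130+v/5-.5)
for n,q in(("green",[(402,132),(482,132),(472,318),(392,316)]),("blue",[(230,130),(311,130),(297,318),(217,316)]),("grey",[(106,118),(184,118),(173,305),(96,303)]),("black",[(526,135),(606,135),(600,320),(518,318)])):
    p=np.array([back(ct,Z(*a),.107)[:2] for a in q]); print(n,p.mean(0).round(4),"w",np.linalg.norm(p[0]-p[1]).round(4),"len",np.linalg.norm(p[0]-p[3]).round(4), "yaw",np.round(np.arctan2(*(p[0]-p[3])[::-1]),3))
for c in("green","blue"):
    bt=(110,130,270,225)
    m=dt[c+"_block"][0][0]["mask"].astype(float)
    P=blk(.012,0.03,.095); 
    r=fit([(ct,m)],blk(.012),[.59,.165 if c=="green" else .216,-.02]); print(c,r.x,r.fun)
```

```text
green [0.5872 0.1633] w 0.0234 len 0.0536 yaw -0.028
blue [0.5878 0.2139] w 0.0238 len 0.0544 yaw -0.037
grey [0.5917 0.2503] w 0.023 len 0.0542 yaw -0.016
black [0.5862 0.1268] w 0.0233 len 0.0532 yaw -0.023
green [0.5877386  0.16450226 0.02251669] 0.23054059006780284
blue [ 0.58810463  0.21424772 -0.01476429] 0.05971148667336274
```

Request:
servo_tool:
  plan:
    - [[0.018, -0.042, 0, -0.055, 1], [0.018, -0.042, 0, -0.055, 1], [0.018, -0.042, 0, -0.055, 1], [0.018, -0.042, 0, -0.055, 1], [0.018, -0.042, 0, -0.055, 1], [0.018, -0.042, 0, -0.055, 1], [0.018, -0.042, 0, -0.055, 1], [0.018, -0.042, 0, -0.055, 1]]

```text
time_s: 1.7
eef_pos: [0.3109, 0.2128, 0.2456]
eef_rot: [0.001, 0.36, 0.933, 0.0]
wrist_force: [0.0, 0.5, 0.6]
opening: 0.999
```

Request:
servo_tool:
  plan:
    - [[0.018, -0.042, 0, -0.055, 1], [0.018, -0.042, 0, -0.055, 1], [0.018, -0.042, 0, -0.055, 1], [0.018, -0.042, 0, -0.055, 1], [0.018, -0.042, 0, -0.055, 1], [0.018, -0.042, 0, -0.055, 1], [0.018, -0.042, 0, -0.055, 1], [0.018, -0.042, 0, -0.055, 1]]

```text
time_s: 2.5
eef_pos: [0.455, -0.1237, 0.2455]
eef_rot: [0.0, 0.555, 0.832, 0.0]
wrist_force: [0.2, 0.1, 0.2]
opening: 0.999
```

Request:
servo_tool:
  plan:
    - [[0.016, -0.037, 0, -0.047, 1], [0.016, -0.037, 0, -0.047, 1], [0.016, -0.037, 0, -0.047, 1], [0.016, -0.037, 0, -0.047, 1], [0.016, -0.037, 0, -0.047, 1], [0.016, -0.037, 0, -0.047, 1], [0.016, -0.036, 0, -0.046, 1], [0, 0, 0, 0, 1]]

```text
time_s: 3.3
eef_pos: [0.5668, -0.384, 0.2437]
eef_rot: [0.0, 0.684, 0.73, -0.0]
wrist_force: [-0.7, 0.3, 0.1]
opening: 1.003
```

Run:
```python
from bench import *
from h import *
o=get_obs();print(o["eef_pos"],o["eef_rot"])
for n in("scene","top"):
    c=camera(n); pickle.dump(c,open(n+"1.pkl","wb"))
    im=c["img"].copy()
    q=o["eef_rot"];a=2*np.arctan2(q[2],q[1])-np.pi/2; print(np.degrees(a))
    cv2.imwrite(f"pics/{n}1.png",im)
```

```text
[ 0.56677242 -0.38400832  0.24365556] [ 2.77960260e-05  6.83945351e-01  7.29533126e-01 -4.18250261e-04]
3.69454796142559
3.69454796142559
```

View pics/scene1.png

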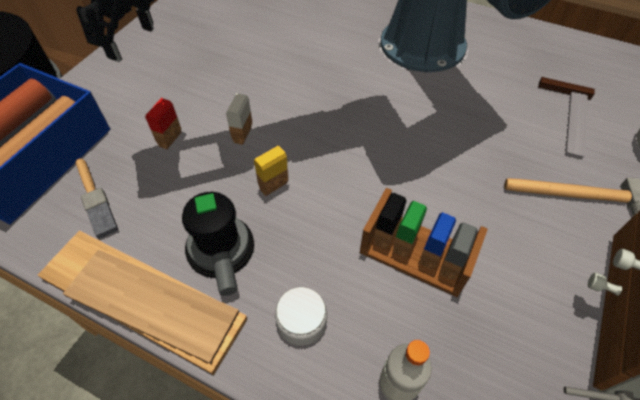

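View pics/top1.png

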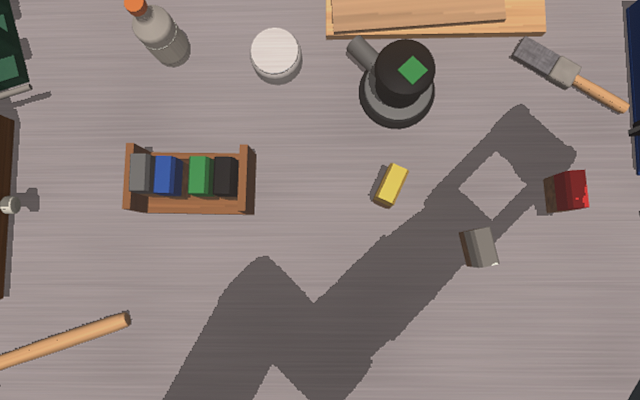

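The open fingers sit at about (112,55) and (152,25) in scene, above the red block. Descending part way, then checking.

Request:
servo_tool:
  plan:
    - [[0, 0.002, -0.03, 0, 1], [0, 0, -0.03, 0, 1], [0, 0, -0.03, 0, 1], [0, 0, -0.02, 0, 1], [0, 0, 0, 0, 1]]

```text
time_s: 3.9
eef_pos: [0.5646, -0.3746, 0.1318]
eef_rot: [-0.003, 0.682, 0.732, 0.0]
wrist_force: [-0.2, -0.3, -0.4]
opening: 0.997
```

Run:
```python
from bench import *
from h import *
o=get_obs();print(o["eef_pos"])
c=camera("scene"); im=cv2.resize(c["img"][40:180,80:240],None,fx=4,fy=4,interpolation=cv2.INTER_CUBIC)
p=(proj(c,[o["eef_pos"],o["eef_pos"]+[0,0,-.014],[.0,0,0]])[:2]-[80,40]+.5)*4
for q in p: cv2.circle(im,tuple(q.astype(int)),3,(255,255,0),-1)
cv2.imwrite("pics/scene2.png",im)
```

```text
[ 0.56459868 -0.3745758   0.13180374]
```

View pics/scene2.png

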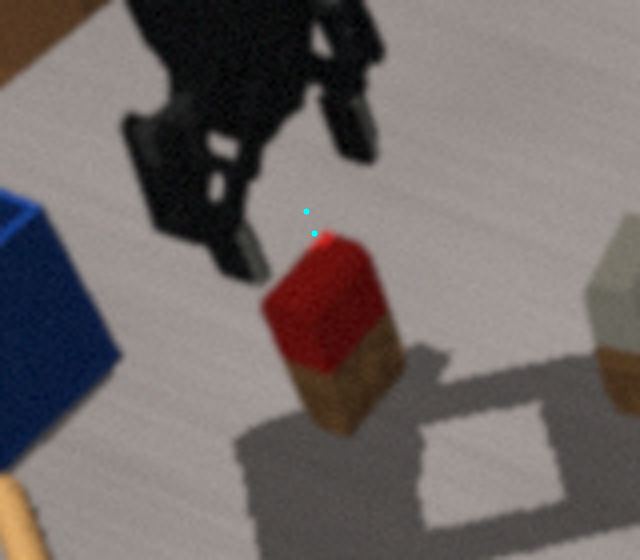

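Request:
servo_tool:
  plan:
    - [[0, 0, 0, 0, 1], [0, 0, 0, 0, 1]]

```text
time_s: 4.15
eef_pos: [0.5675, -0.3781, 0.1377]
eef_rot: [0.002, 0.682, 0.731, -0.0]
wrist_force: [-0.8, -1.3, -0.6]
opening: 0.995
```

Request:
servo_tool:
  plan:
    - [[0, 0, 0, 0, 1]]

```text
time_s: 4.25
eef_pos: [0.5672, -0.3781, 0.1372]
eef_rot: [0.001, 0.682, 0.731, 0.0]
wrist_force: [0.5, -0.1, -0.4]
opening: 1.002
```

Request:
servo_tool:
  plan:
    - [[0, -0.004, -0.01, 0, 1], [0, 0, -0.02, 0, 1], [0, 0, -0.02, 0, 1], [0, 0, -0.012, 0, 1], [0, 0, 0, 0, 1], [0, 0, 0, 0, 1]]

```text
time_s: 4.85
eef_pos: [0.5666, -0.3819, 0.0734]
eef_rot: [0.0, 0.682, 0.731, -0.0]
wrist_force: [0.8, -0.0, 0.3]
opening: 1.002
```

Run:
```python
from bench import *
from h import *
o=get_obs();print(o["eef_pos"],o["wrist_force"])
c=camera("scene"); im=cv2.resize(c["img"][40:180,80:240],None,fx=4,fy=4,interpolation=cv2.INTER_CUBIC)
cv2.imwrite("pics/scene3.png",im)
c=camera("top"); im=cv2.resize(c["img"][120:260,480:640],None,fx=4,fy=4,interpolation=cv2.INTER_CUBIC)
cv2.imwrite("pics/top3.png",im)
```

```text
[ 0.56659233 -0.3818624   0.07337509] [ 0.75770069 -0.04541052  0.31280668]
```

View pics/scene3.png

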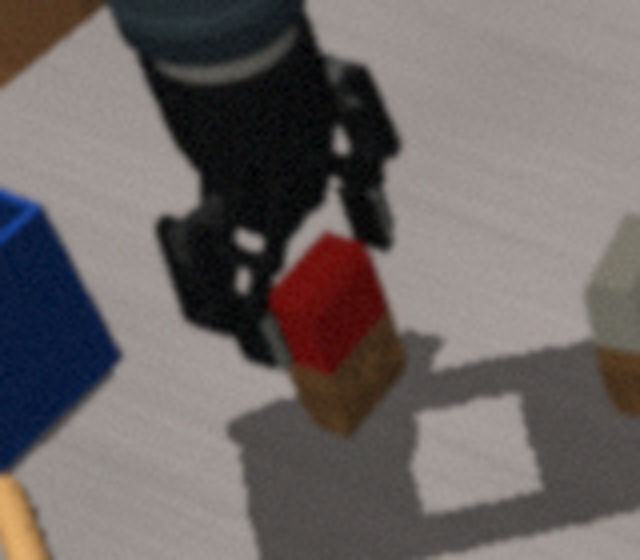

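View pics/top3.png

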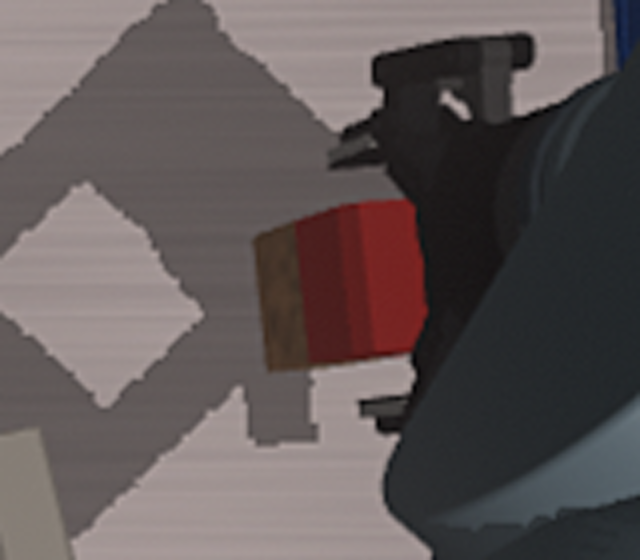

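The fingers straddle the block, with pads at about (265,345) and (375,225) in the scene crop. Closing.

Request:
servo_tool:
  plan:
    - [[0, 0, 0, 0, -1], [0, 0, 0, 0, -1], [0, 0, 0, 0, -1], [0, 0, 0, 0, -1], [0, 0, 0, 0, -1], [0, 0, 0, 0, -1], [0, 0, 0, 0, -1], [0, 0, 0, 0, -1]]

```text
time_s: 5.75
eef_pos: [0.5671, -0.3821, 0.0744]
eef_rot: [0.001, 0.682, 0.731, 0.0]
wrist_force: [0.4, -0.2, 5.0]
opening: 0.622
```

Request:
servo_tool:
  plan:
    - [[0, 0, 0.01, 0, -1], [0, 0, 0.02, 0, -1], [0, 0, 0.03, 0, -1], [0, 0, 0.03, 0, -1], [0, 0, 0.03, 0, -1], [0, 0, 0.03, 0, -1], [0, 0, 0.02, 0, -1], [0, 0, 0, 0, -1]]

```text
time_s: 6.55
eef_pos: [0.5676, -0.3826, 0.2473]
eef_rot: [0.003, 0.682, 0.731, -0.0]
wrist_force: [-0.3, 0.4, -1.7]
opening: 0.62
```

Request:
servo_tool:
  plan:
    - [[0, 0.02, 0, 0, -1], [0, 0.04, 0, 0, -1], [0, 0.04, 0, -0.01, -1], [0, 0.04, 0, -0.01, -1], [0, 0.04, 0, -0.01, -1], [0, 0.04, 0, -0.01, -1], [0, 0.04, 0, -0.01, -1], [0, 0.04, 0, -0.01, -1]]

```text
time_s: 7.35
eef_pos: [0.5651, -0.0797, 0.2412]
eef_rot: [-0.002, 0.704, 0.71, -0.001]
wrist_force: [0.9, 0.7, -1.4]
opening: 0.623
```

Request:
servo_tool:
  plan:
    - [[0.003, 0.04, 0, -0.01, -1], [0.003, 0.04, 0, -0.01, -1], [0.003, 0.04, 0, -0.008, -1], [0.003, 0.04, 0, 0, -1], [0.003, 0.04, 0, 0, -1], [0.003, 0.03, 0, 0, -1], [0.002, 0.02, 0, 0, -1], [0, 0, 0, 0, -1]]

```text
time_s: 8.15
eef_pos: [0.5851, 0.171, 0.2411]
eef_rot: [-0.001, 0.713, 0.702, -0.001]
wrist_force: [0.6, -0.5, -1.7]
opening: 0.625
```

Request:
servo_tool:
  plan:
    - [[0, 0, 0, 0, -1], [0, 0, 0, 0, -1], [0, 0, 0, 0, -1]]

```text
time_s: 8.45
eef_pos: [0.5864, 0.1672, 0.2428]
eef_rot: [-0.0, 0.714, 0.7, -0.0]
wrist_force: [0.0, -0.4, -1.9]
opening: 0.628
```

Run:
```python
from bench import *
from h import *
o=get_obs();print(o["eef_pos"],o["wrist_force"])
q=o["eef_rot"]; print(q,2*np.arctan2(q[2],q[1])-np.pi/2)
for n in("scene","top"):
    c=camera(n); d={}
    for t in ["red_block","blue_block","green_block"]:
        d[t]=trace(c,t)
    pickle.dump((c,d,o),open(n+"4.pkl","wb"))
    x0,y0,x1,y1=(310,110,510,260) if n=="scene" else (90,110,290,260)
    cv2.imwrite(f"pics/{n}4.png",cv2.resize(c["img"][y0:y1,x0:x1],None,fx=4,fy=4,interpolation=cv2.INTER_CUBIC))
```

```text
[0.58638239 0.16720819 0.2428416 ] [ 0.02253474 -0.44379738 -1.90044787]
[-1.80147970e-04  7.14315719e-01  6.99823461e-01 -3.79155949e-04] -0.020495508624081005
```

View pics/scene4.png

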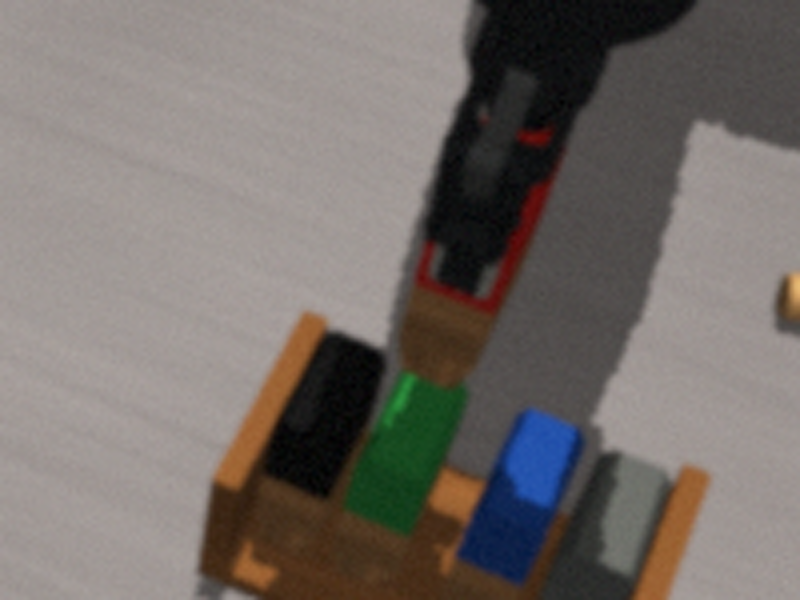

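View pics/top4.png

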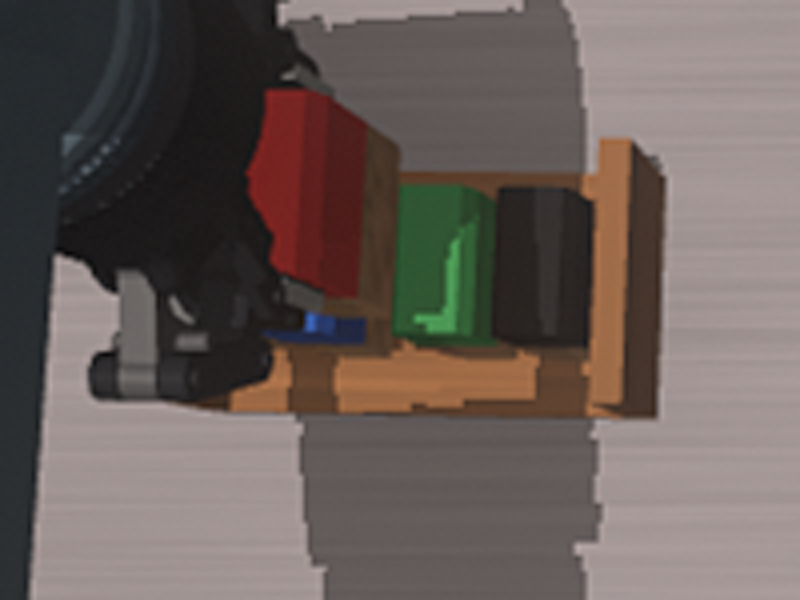

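The block is held square, but it is over green at y = 0.167. Shifting +21.5 mm in y and lowering to 18 mm above the tops.

Request:
servo_tool:
  plan:
    - [[0, 0.01, 0, 0, -1], [0.001, 0.0115, 0, 0, -1], [0, 0, -0.015, 0, -1], [0, 0, -0.015, 0, -1], [0, 0, -0.012, 0, -1], [0, 0, 0, 0, -1], [0, 0, 0, 0, -1], [0, 0, 0, 0, -1]]

```text
time_s: 9.65
eef_pos: [0.588, 0.1897, 0.2018]
eef_rot: [0.0, 0.714, 0.7, 0.0]
wrist_force: [-0.3, -0.1, -1.9]
opening: 0.626
```

```bash
cat > look.py <<'E'
import sys
from bench import *
from h import *
k=sys.argv[1]; off=float(sys.argv[2])
o=get_obs();print(o["eef_pos"],o["wrist_force"],o["torque"])
q=o["eef_rot"]; a=2*np.arctan2(q[2],q[1])-np.pi/2; print("yaw",a,"open",o["opening"])
for n in("scene","top"):
    c=camera(n); pickle.dump((c,o),open(n+k+".pkl","wb"))
    x0,y0,x1,y1=(340,130,500,300) if n=="scene" else (90,110,290,260)
    f=4
    im=cv2.resize(c["img"][y0:y1,x0:x1],None,fx=f,fy=f,interpolation=cv2.INTER_CUBIC)
    cv2.imwrite(f"pics/{n}{k}.png",im)
E
python3 look.py 5 .074
```

```text
[0.58798387 0.18971206 0.20181969] [-0.333866   -0.10456468 -1.89026912] [-0.01457242 -0.00584297 -0.00981347]
yaw -0.019317901247913882 open 0.6255431870041687
```

View pics/scene5.png

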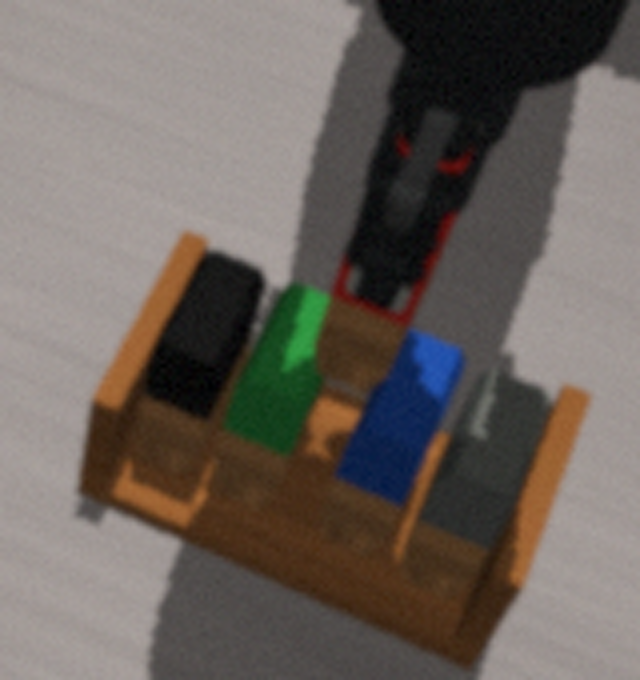

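View pics/top5.png

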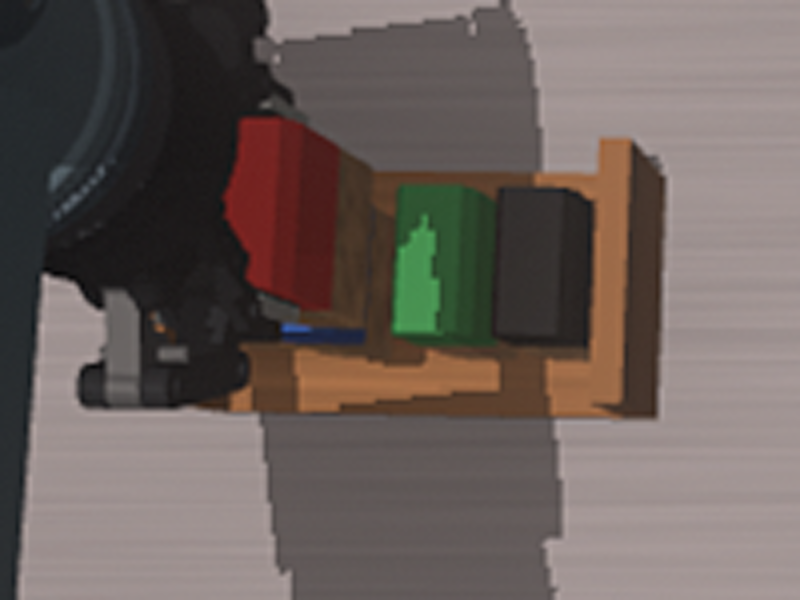

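Run:
```python
from h import *
c,o=pickle.load(open("scene5.pkl","rb")); ct,_=pickle.load(open("top5.pkl","rb"))
def backx(c,uv,x):
    R=cv2.Rodrigues(c["rvec"])[0];t=np.array(c["tvec"]).ravel(); d=R.T@np.linalg.inv(c["camera_matrix"])@[*uv,1]; q=-R.T@t
    return q+d*(x-q[0])/d[0]
Z=lambda u,v:(340+u/4-.5,130+v/4-.5)
for n,p in(("redL",(335,300)),("redR",(410,324)),("footL",(327,355)),("grL",(225,428)),("grR",(302,457)),("blL",(337,472)),("blR",(412,503))):
    print(n,backx(c,Z(*p),.615).round(4))
# model overlay
Zt=lambda u,v:(90+u/4-.5,110+v/4-.5)
im={}
for n,cc,(x0,y0),sh in(("scene",c,(340,130),(680,640)),("top",ct,(90,110),(600,800))):
    g=cv2.imread(f"pics/{n}5.png")
    for (x,y,a,z),col in(((.588,.1897,-.0193,.2018-.074),(255,255,0)),((.5872,.1633,-.02,.012),(255,0,255)),((.5878,.2139,-.02,.012),(255,0,255))):
        P=blk(z); uv=((proj(cc,tf(P,x,y,a))+.5-[x0,y0])*4).astype(int)
        for k in range(4): cv2.polylines(g,[uv[4*k:4*k+4][[0,1,3,2]]],True,col,1)
        mid=blk(z,.051,.0511)[:4]; 
        uv=((proj(cc,tf(mid,x,y,a))+.5-[x0,y0])*4).astype(int); cv2.polylines(g,[uv[[0,1,3,2]]],True,(255,255,255),1)
    cv2.imwrite(f"pics/ov_{n}5.png",g)
```

```text
redL [0.615  0.1761 0.1748]
redR [0.615  0.2043 0.1777]
footL [0.615  0.18   0.1394]
grL [0.615  0.15   0.0602]
grR [0.615  0.1843 0.0623]
blL [0.615  0.1998 0.062 ]
blR [0.615  0.2324 0.062 ]
```

View pics/ov_scene5.png

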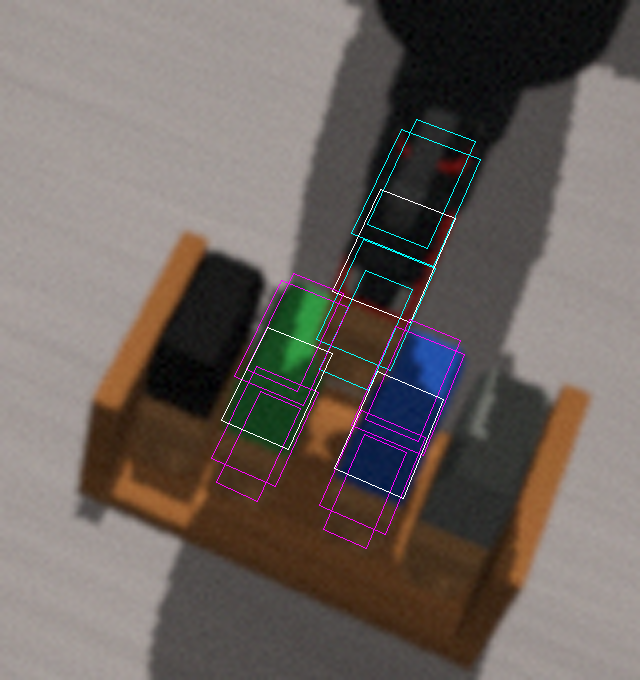

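View pics/ov_top5.png

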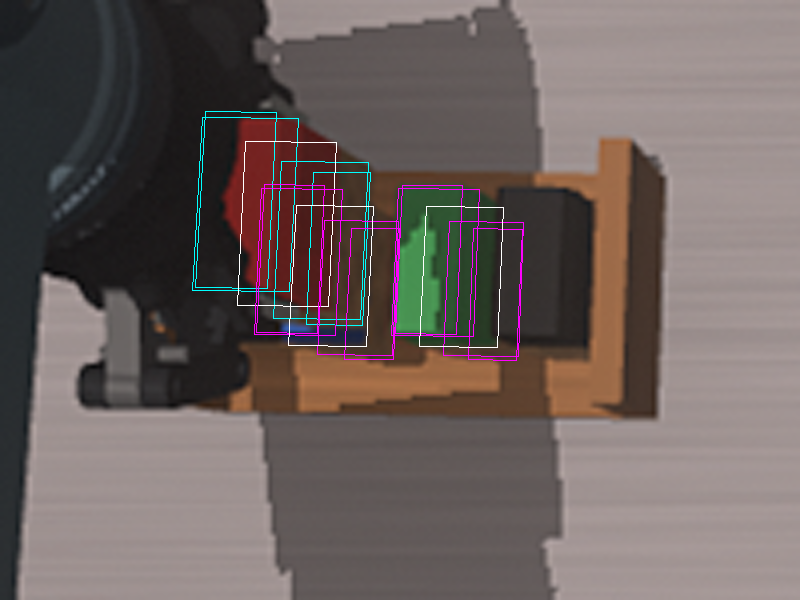

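Overlay agrees within about 1.5 mm: in both views the red foot is centred over the gap. Descending in small steps while watching the force.

Request:
servo_tool:
  plan:
    - [[0, 0, -0.008, 0, -1], [0, 0, -0.008, 0, -1], [0, 0, -0.006, 0, -1], [0, 0, -0.005, 0, -1], [0, 0, -0.003, 0, -1], [0, 0, 0, 0, -1]]

```text
time_s: 10.35
eef_pos: [0.5872, 0.1898, 0.1706]
eef_rot: [-0.0, 0.714, 0.7, -0.0]
wrist_force: [0.2, -0.4, -2.1]
opening: 0.627
```

```bash
python3 look.py 6 .074
```

```text
[0.58718267 0.18980102 0.17055908] [ 0.24166834 -0.39546058 -2.05903528] [0.00720149 0.01419953 0.00452124]
yaw -0.019031500117015154 open 0.6265550283889287
```

View pics/scene6.png

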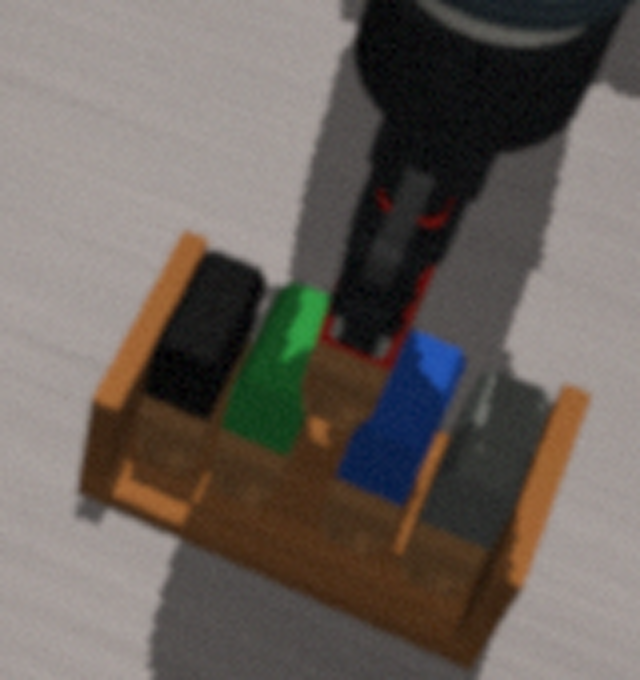

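The foot has entered between the tops without contact. Continuing.

Request:
servo_tool:
  plan:
    - [[0, 0, -0.003, 0, -1], [0, 0, -0.003, 0, -1], [0, 0, -0.003, 0, -1], [0, 0, -0.003, 0, -1], [0, 0, 0, 0, -1]]

```text
time_s: 10.95
eef_pos: [0.5871, 0.1898, 0.1585]
eef_rot: [-0.0, 0.714, 0.7, -0.0]
wrist_force: [0.6, -0.4, -3.5]
opening: 0.626
```

Request:
servo_tool:
  plan:
    - [[0, 0, -0.002, 0, -1], [0, 0, -0.002, 0, -1], [0, 0, -0.002, 0, -1], [0, 0, 0, 0, -1]]

```text
time_s: 11.35
eef_pos: [0.5873, 0.1899, 0.1529]
eef_rot: [-0.0, 0.714, 0.7, -0.0]
wrist_force: [0.7, -0.4, -2.5]
opening: 0.626
```

```bash
python3 look.py 7 .074
```

```text
[0.58728549 0.18985732 0.15286132] [ 0.74066495 -0.44481508 -2.50888352] [-0.00178777  0.0121982  -0.02395549]
yaw -0.01897555717915811 open 0.6256035139103356
```

View pics/scene7.png

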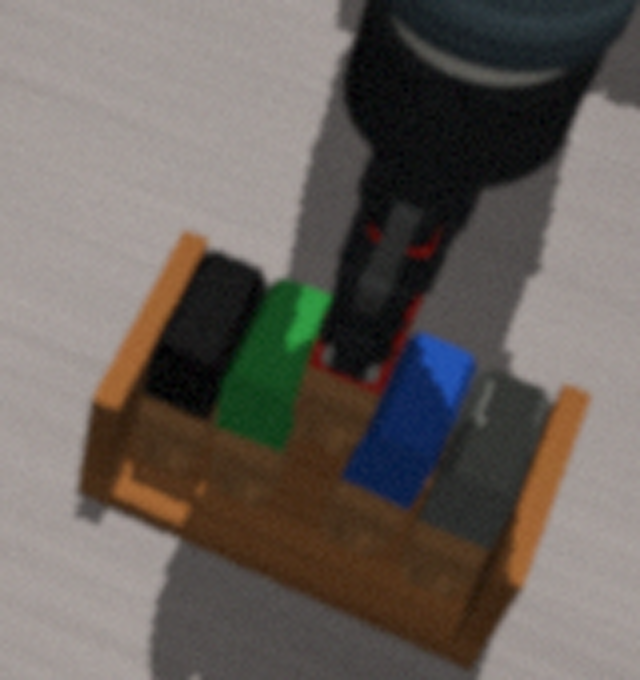

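Green and blue have spread symmetrically at small force. Continuing.

Request:
servo_tool:
  plan:
    - [[0, 0, -0.003, 0, -1], [0, 0, -0.003, 0, -1], [0, 0, -0.003, 0, -1], [0, 0, -0.003, 0, -1], [0, 0, -0.003, 0, -1], [0, 0, 0, 0, -1]]

```text
time_s: 12.05
eef_pos: [0.5871, 0.1898, 0.1376]
eef_rot: [-0.0, 0.714, 0.7, -0.0]
wrist_force: [0.3, 0.5, -1.8]
opening: 0.623
```

Request:
servo_tool:
  plan:
    - [[0, 0, -0.003, 0, -1], [0, 0, -0.003, 0, -1], [0, 0, -0.003, 0, -1], [0, 0, -0.003, 0, -1], [0, 0, -0.003, 0, -1], [0, 0, 0, 0, -1]]

```text
time_s: 12.65
eef_pos: [0.5873, 0.1898, 0.1227]
eef_rot: [-0.0, 0.714, 0.7, -0.0]
wrist_force: [0.2, 0.4, -1.8]
opening: 0.621
```

```bash
python3 look.py 8 .074
```

```text
[0.58727931 0.18979953 0.1227027 ] [ 0.16063053  0.40670369 -1.80740303] [-0.01284742 -0.02984916 -0.02940517]
yaw -0.019024405972641212 open 0.6210294754135958
```

View pics/scene8.png

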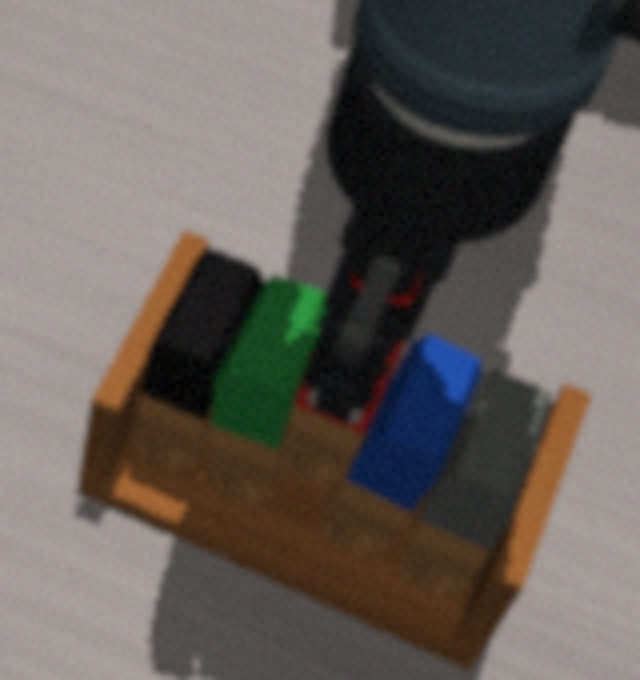

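Request:
servo_tool:
  plan:
    - [[0, 0, -0.004, 0, -1], [0, 0, -0.004, 0, -1], [0, 0, -0.004, 0, -1], [0, 0, -0.004, 0, -1], [0, 0, -0.004, 0, -1], [0, 0, -0.004, 0, -1], [0, 0, -0.004, 0, -1], [0, 0, 0, 0, -1]]

```text
time_s: 13.55
eef_pos: [0.5884, 0.1894, 0.0955]
eef_rot: [0.001, 0.714, 0.7, 0.0]
wrist_force: [2.0, -2.3, 0.2]
opening: 0.626
```

Request:
servo_tool:
  plan:
    - [[0, 0, -0.002, 0, -1], [0, 0, -0.002, 0, -1], [0, 0, -0.002, 0, -1], [0, 0, 0, 0, -1]]

```text
time_s: 13.95
eef_pos: [0.5866, 0.1899, 0.0882]
eef_rot: [-0.001, 0.714, 0.7, -0.001]
wrist_force: [0.0, -0.6, -1.0]
opening: 0.627
```

Request:
servo_tool:
  plan:
    - [[0, 0, -0.001, 0, -1], [0, 0, -0.001, 0, -1], [0, 0, 0, 0, -1]]

```text
time_s: 14.25
eef_pos: [0.5869, 0.1899, 0.0866]
eef_rot: [-0.0, 0.714, 0.7, -0.001]
wrist_force: [-0.6, -0.3, -1.3]
opening: 0.628
```

Request:
servo_tool:
  plan:
    - [[0, 0, -0.001, 0, -1], [0, 0, 0, 0, -1]]

```text
time_s: 14.45
eef_pos: [0.5872, 0.1899, 0.0863]
eef_rot: [-0.0, 0.714, 0.7, -0.0]
wrist_force: [-2.2, -0.3, 1.7]
opening: 0.621
```

Request:
servo_tool:
  plan:
    - [[0, 0, -0.001, 0, -1], [0, 0, 0, 0, -1]]

```text
time_s: 14.65
eef_pos: [0.5872, 0.1899, 0.0863]
eef_rot: [-0.0, 0.714, 0.7, -0.0]
wrist_force: [-5.7, -1.3, 8.8]
opening: 0.623
```

Request:
servo_tool:
  plan:
    - [[0, 0, -0.001, 0, -1], [0, 0, 0, 0, -1], [0, 0, 0, 0, -1]]

```text
time_s: 14.95
eef_pos: [0.5872, 0.19, 0.0863]
eef_rot: [-0.0, 0.714, 0.7, -0.0]
wrist_force: [-9.2, -2.1, 15.4]
opening: 0.624
```

```bash
python3 look.py 9 .074
```

```text
[0.5872036  0.18997406 0.08627805] [-9.15281413 -2.08510518 15.35759003] [-0.49763609  1.9189934  -0.05210141]
yaw -0.01876193599309328 open 0.6244276853498237
```

View pics/scene9.png

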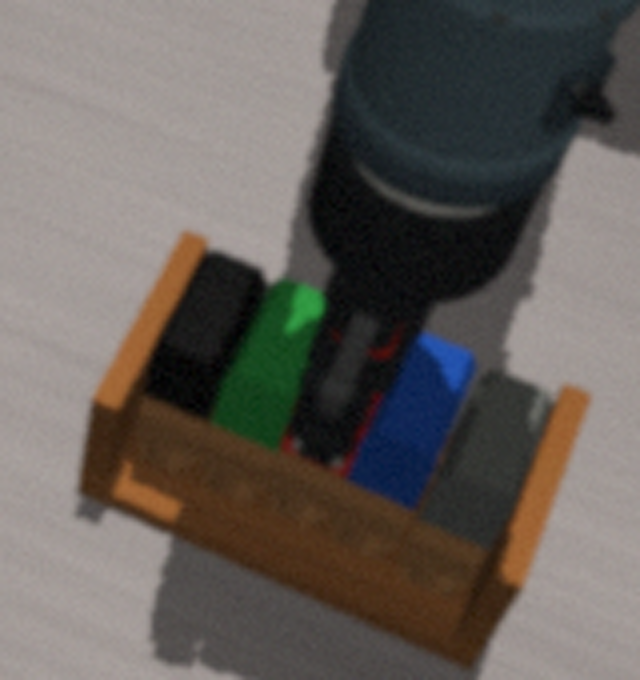

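Hard stop at TCP z 0.0863, against 0.086 predicted, so it is home on the board. Relaxing the press, then releasing.

Request:
servo_tool:
  plan:
    - [[0, 0, 0.001, 0, -1], [0, 0, 0.0015, 0, -1], [0, 0, 0, 0, -1]]

```text
time_s: 15.35
eef_pos: [0.5877, 0.1899, 0.0868]
eef_rot: [0.0, 0.714, 0.7, 0.0]
wrist_force: [-0.8, -0.7, -1.2]
opening: 0.622
```

Request:
servo_tool:
  plan:
    - [[0, 0, 0, 0, -0.1], [0, 0, 0, 0, 0.3], [0, 0, 0, 0, 0.6], [0, 0, 0, 0, 1], [0, 0, 0, 0, 1], [0, 0, 0, 0, 1]]

```text
time_s: 15.95
eef_pos: [0.5876, 0.1899, 0.0868]
eef_rot: [0.0, 0.714, 0.7, 0.0]
wrist_force: [-0.5, 0.3, -1.2]
opening: 0.999
```

Request:
servo_tool:
  plan:
    - [[0, 0, 0.01, 0, 1], [0, 0, 0.015, 0, 1], [0, 0, 0.02, 0, 1], [0, 0, 0.03, 0, 1], [0, 0, 0.03, 0, 1], [0, 0, 0.03, 0, 1], [0, 0, 0.03, 0, 1], [0, 0, 0, 0, 1]]

```text
time_s: 16.75
eef_pos: [0.5904, 0.1904, 0.2593]
eef_rot: [0.003, 0.714, 0.7, 0.004]
wrist_force: [-0.6, 0.4, 0.5]
opening: 1.001
```

Request:
servo_tool:
  plan:
    - [[-0.04, -0.03, 0, 0, 1], [-0.04, -0.03, 0, 0, 1], [-0.03, -0.03, 0, 0, 1], [-0.03, -0.03, 0, 0, 1], [-0.03, -0.03, 0, 0, 1], [-0.02, -0.03, 0, 0, 1], [0, 0, 0, 0, 1], [0, 0, 0, 0, 1]]

```text
time_s: 17.55
eef_pos: [0.3976, 0.0095, 0.2525]
eef_rot: [0.001, 0.715, 0.7, 0.001]
wrist_force: [0.4, 0.0, -0.4]
opening: 1.003
```

```bash
python3 look.py 10 .074
```

```text
[0.39760773 0.00946724 0.25247114] [ 0.39873222  0.04962389 -0.43198871] [-0.02588712 -0.06132883  0.00720454]
yaw -0.021265963757554296 open 1.002866367079153
```

View pics/scene10.png

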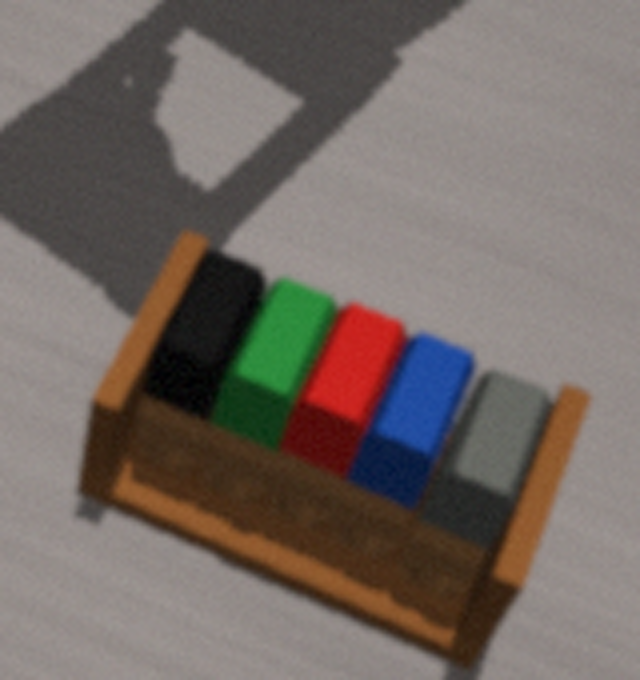

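View pics/top10.png

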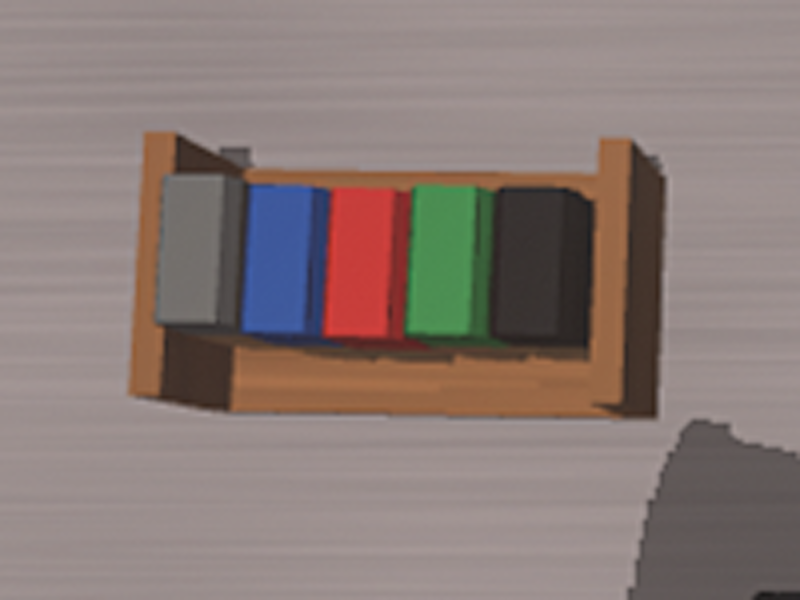

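All three look upright and in line. I'll do one numeric check before handing in.

Run:
```python
from rackfit import *
cs,_=pickle.load(open("scene10.pkl","rb")); ct,_=pickle.load(open("top10.pkl","rb"))
Z=lambda u,v:(90+u/4-.5,110+v/4-.5)
g=cv2.resize(ct["img"][145:205,140:230],None,fx=8,fy=8,interpolation=cv2.INTER_CUBIC)
for col,y in(("blue",.22),("red",.189),("green",.158)):
    m=cmask(cs,col,(340,130,500,300)); r=fit([(cs,m.astype(float))],blk(.012,.051,.095),[.589,y,-.02]); print(col,"scene",r.x.round(4),round(r.fun,3))
    for nm,dz in(("up",.012),):
        uv=((proj(ct,tf(blk(dz)[12:],.5875,y,-.019))+.5-[140,145])*8).astype(int); 
        cv2.polylines(g,[uv[[0,1,3,2]]],True,(255,255,255),1)
cv2.imwrite("pics/chk.png",g)
```

```text
blue scene [ 0.5907  0.2198 -0.028 ] 0.123
red scene [0.5896 0.1897 0.0016] 0.122
green scene [0.5904 0.158  0.006 ] 0.103
```

View pics/chk.png

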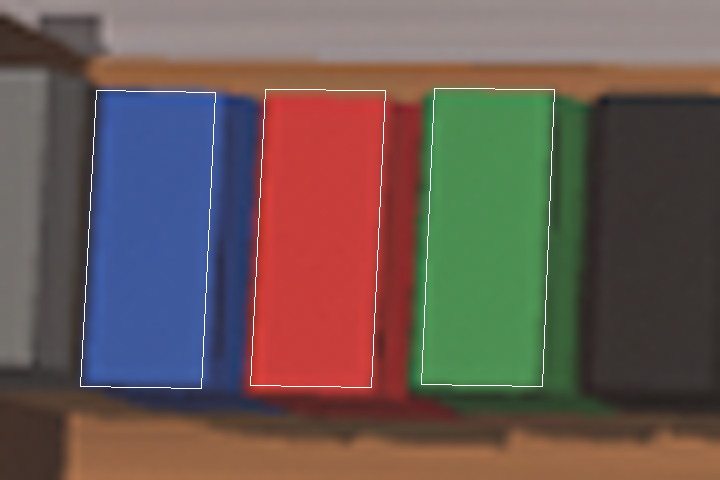

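```bash
python3 -c "
from bench import *
print(hand_in(), get_obs()['time_s'])"
```

```text
the job is handed in; nothing more can be done
the job is handed in; nothing more can be done
```

The red block is back in the rack between blue and green, standing on the board. I released it and handed the job in at about 18 s on the clock.

- **Placing:** I gripped the block across its 54 mm width and lowered it into the gap in small steps. Its foot moved both neighbours apart at only a few newtons. It then met a hard stop at TCP height 0.0863 m, against about 0.086 m predicted for standing on the board. The final press was about 15 N vertical and 9 N sideways. I eased that off before opening and backed the arm away.
- **Final pictures:** All three blocks stand upright and in line. Assuming upright blocks, the scene-camera fit gives centres about 30 and 32 mm apart along the row, against 30 mm for blocks just touching.
- **Disagreements:**
  - The two cameras differed by up to about 3 mm in x.
  - They also differed by 1 to 3 mm in where the gap's middle was. I aimed between the two.
  - In the final top view, the green top appeared about 1 mm nearer red than the scene fit says. I took this as calibration error.
- **Colour fit:** The early fits of blue and green in the top view failed, so I used hand-read corners there instead.

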